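# Fit the sprung roller into the sample mixer

## Robot

A 6-joint arm with a two-finger parallel gripper is mounted at the origin on the work surface. World frame = base frame: x ahead of the robot, y to its left, z up, the work surface at z = 0. Lengths are in m, angles in rad, forces in N, time in s.
With the tool pointing down it reaches from about 0.4 to 0.825 m from the base axis. Payload 7 kg.
Tool frame: the origin (TCP) lies at the centre of the arm's flange, where the gripper is bolted on; the fingertips stand 178 mm ahead of it and the grasp point (between the pads) lies arm.tcp_to_grasp ahead of it (arm.tcp_to_grasp is the distance from the TCP to the grasp point, in m); z points along the fingers, y is the direction in which the jaws open and shut (so a half turn about z gives the same grasp; the last joint's range is limited). The gripper opens to 88 mm and grips with 3 to 60 N. Pads are 19 mm wide; open, the fingers measure 130 mm over their backs; the gripper's body (78 mm by 193 mm) begins 47 mm behind the grasp point.
Start: joints at [1.465, 0.359, 0.012, 0, -1.224, -0.288], TCP at [0.259, 0.623, 0.405] pointing down, gripper open.
Joint ranges: [-3.07, 3.07], [-1.43, 2.12], [-1.02, 1.25], [-3.03, 1.67], [-3.05, -0], [-3.03, 3.03]. Speed limits (rad/s): [2.39, 2.39, 3.01, 3.14, 3.14, 3.14].

## Interface

Orientations are given as [roll, pitch, yaw] about the fixed x, y, z axes, in that order (R = Rz(yaw) Ry(pitch) Rx(roll)).
In Python, from station import arm gives the robot as it stands.
- The arm moves only by the tool move_arm, never from a script. Its argument "deltas" is a list of rows, each a list of 6 numbers: the shift along the world's x, y, z in mm, then the turn, a rotation vector about the world's x, y, z in degrees. In form: [[tx, ty, tz, ax, ay, az], ...]. A call has exactly 5 rows; each row shifts and turns the commanded pose from where the row before left it; what a row does not reach is not made up. A row lasts 1/12 s, in which the tool goes at most 41.7 mm and 7.16 degrees, less where a joint would pass 70% of its speed; a pose out of reach is approached as far as the arm can. A call with a gripper value outside its range is refused whole. "claw" is the closure in counts, from 0 (fully open) to 255 (shut), set as the call begins (left out, the last holds). The fingers move at their own pace and stop on an object; "squeeze" is the grip in N (left out, the last holds). Time passes only in rows, so rows that do not move let the fingers close, or fill a call up. It gives the time, the measured TCP pose, the force and the opening at its end, in the units of the state.
- arm.get_state(): the state, without advancing time (a new reading comes with each control period).
- arm.grab_frame(name): name is "scene" or "top" or "wrist"; returns the picture (480x640x3 uint8, red, green, blue); there is no depth.
- arm.calibration(name): a dict with "intrinsics" (3x3 intrinsics, pixels), "T" (4x4, takes a point from camera to world coordinates); the wrist camera has in their place "mount" (4x4, takes a point from camera to tool coordinates, whose origin is the TCP and whose axes are the flange's). Camera axes: x right, y up, looking along -z (the intrinsics and any distortion apply to the point x, -y, -z); pixel columns grow to the right and rows downward; lengths in m; the calibration is good to about 2 mm. A picture is of the moment at which its call begins: read the wrist's pose just before it. calibration takes no time and is no camera call.
- arm.job_done(): hands the job in, once; it reports no verdict.
Trained networks look in the newest picture that a camera, given by its name, has taken for a name from the list of things; names that differ only in an ending like _2 or _b are one class to them, and where a whole thing is asked for, a point or a joint stands for the part that bears it (a point fixed in the world has none). Each returns a list of dicts, best first, with "score" (0 to 1); they miss things now and then, are a little off and sometimes report something else, mostly with a low value. They report only what shows in the picture. A call takes as long as a camera call. They do not tell look-alikes from the thing itself.
- arm.spot_in(thing, camera): "xy" ([column, row] in pixels, amid what is visible of it).
- arm.masks_of(thing, camera): "pixels" (480x640 bool, what is visible of it) and "xy" ([column, row] in pixels, amid what is visible of it).
- arm.spot_point(thing, camera): "xy" ([column, row] in pixels: a listed point, or the origin of a listed thing).
The state is a dict: "t": time; "q": joint angles; "qd": joint speeds; "joint_efforts": joint torques, N m; "eef_pos": TCP position; "ee_rot": TCP orientation; "force": force on the tool from outside, world axes, zero at the start; "moment": the same for the moment, N m; "width": finger opening in m.
Only numpy, scipy, OpenCV 4.12 (cv2) and the standard library are available. Lean on these libraries where they do the work, as an engineer would, in place of code of your own. Each camera call takes 0.05 s, during which the arm holds its last target. There are 200 camera calls.

## Task

Take the blue roller from its rest and fit it in the sample mixer: press its orange sprung plunger into the tall tower's groove to shorten it, bring it down between the towers until the plunger is in the tall tower's cup and the steel pin in the low tower's cup, and let go so that the spring holds it level and fully home in both cups. Handle it gently: never press the roller hard against the mixer (stay well below 25 N; the spring alone needs at most about 12 N), and leave the other things on the bench where they are.

Things in the scene. Friction and masses are not known exactly. Their poses are not given: they have to be found in the camera images.
- mixer: Roller mixer, fixed. Origin: underside centre of its grey base plate (130 mm in x, 260 mm in y, 12 mm thick), z up. On it a white head: TALL tower (top 122 mm up) at +y, LOW tower (top 92 mm) at -y, inner faces 150 mm apart in y. The head is clamped anywhere within 10 mm either way of the middle along y; this is NOT in the pose: find it by touch or sight. A seated roller's axis is 75 mm up.
- tall_mark (a point): Where the mouth centre of the tall tower's cup is IF the head is in the middle (mixer frame x 0, y 75, z 77 mm). Blind pocket 14 mm wide in x, from 70.5 to 83.5 mm up, its end 12 mm behind the inner face. A guide groove, 4 mm deep, open at the top and on the inner face, runs straight down into it, 24 mm wide at the top, 14 mm at the cup.
- low_mark (a point): Where the mouth centre of the low tower's cup is IF the head is in the middle (mixer frame x 0, y -75, z 77 mm). Blind pocket 14 mm wide in x, from 70.5 to 83.5 mm up, 8 mm deep in y, with an 8.5 mm high solid lip above it and no groove.
- rest: Dark rest, fixed, 80 mm in x, 110 mm in y; origin: underside centre. Two V blocks 10 mm thick at y = +45 and -45 mm carry the roller's steel tube along the rest's y axis, its axis 40 mm above the table.
- rotor: The blue roller, 0.2 to 0.4 kg; origin on its axis at mid drum; y runs from steel pin (-y) to orange plunger (+y), any roll angle. Drum 44 mm diameter, 60 mm long; steel tube 16 mm diameter, y -55 to +60 mm; pin and plunger 9 mm diameter with round ends. Length 175 mm with the plunger out, 150 fully in, 170 fully home in the mixer (plunger 5 mm in, both tips at the ends of their cups).
- pin_tip (a point): End of the roller's fixed steel pin, on the axis, 83 mm from the roller's origin.
- plunger_tip (a point): End of the roller's orange plunger, on the axis, 92 mm from the roller's origin when out; moves with the plunger. It slides in up to 25 mm, then stops hard. Spring: 2.5 N at the start of travel, plus 0.35 N per mm. With the tip on the groove's bottom it must be 21 mm in for the pin to pass inside the low tower.
- reagent: Bystander: amber glass bottle, 54 mm across, 120 mm tall; origin: underside centre. Leave it alone.
- jar_a: Bystander: small specimen jar with yellow cap, 36 mm across, 50 mm tall; origin: underside centre. Leave it alone.
- jar_b: Bystander: specimen jar with yellow cap, 52 mm across, 60 mm tall; origin: underside centre. Leave it alone.
- cup: Bystander: white open cup, 68 mm across, 70 mm tall; origin: underside centre. Leave it alone.
- tips_box: Bystander: green box of pipette tips, 80 x 120 x 50 mm tall; origin: underside centre. Leave it alone.
- cap_block: Bystander: red cap holder, 50 x 50 x 35 mm tall; origin: underside centre. Leave it alone.
There are look-alikes about, which are no part of the job. What is meant by the rotor is not pink, and is the smaller of those in its own colour. What is shaped like the rest but red is not meant.

How it is judged:
On the way, in this order (a step that is already met when the one before it is completed fails the run):
1. the roller is lifted clear of its rest (height (world z) of rotor above 0.07 m and contact force between rotor and rest below 0.1 N), for 0.1 s.
2. the plunger is pressed in by at least 12 mm against the mixer (distance between pin_tip and plunger_tip below 0.163 m and contact force between rotor and mixer above 2 N), for 0.1 s.
At the end, for the whole second after the job is handed in: The roller lies at rest in both end cups, released: both its tips 71 to 80 mm above the table and within 5 mm of the mixer's middle plane (x = 0), pin tip in the low tower's cup and plunger tip in the tall tower's cup, the length over the tips 166 to 173.5 mm (spring pushing it home) (distance between pin_tip and plunger_tip between 0.166 and 0.1735 m and z of pin_tip in the frame of mixer between 0.071 and 0.08 m and x of pin_tip in the frame of mixer between -0.005 and 0.005 m and z of plunger_tip in the frame of mixer between 0.071 and 0.08 m and x of plunger_tip in the frame of mixer between -0.005 and 0.005 m and y of pin_tip in the frame of mixer below -0.071 m and y of plunger_tip in the frame of mixer above 0.075 m and linear speed of rotor below 0.01 m/s and contact force between the fingers and rotor below 0.1 N); the robot touches nothing.
It fails at once if the robot presses the roller against the mixer with more than 25 N (the click of the spring on letting go does not count) (contact force between rotor and mixer above 25 N and contact force between the fingers and rotor above 15 N).
It fails at once if a bystander is moved by more than 30 mm (distance of any of reagent, jar_a, jar_b, cup, tips_box, cap_block from where it was at the start of the episode above 0.03 m).
It also fails if it takes over 51 s, if anything falls off the work surface, if the arm or the gripper's body presses on something with over 40 N, if the wrist force passes 120 N, or if a joint passes its speed limit or range.

## Working session

There is one attempt and no reset: what is moved stays moved. The work goes in short steps, Python scripts to look and compute and a tool call to move; the robot and the scene stay as the last step left them, time stands still between calls to the robot, and variables do not carry over. Pictures are saved under pics/ and viewed, about 8 in all and at most 12, crops included, and the job is handed in when it is done.

Besides the shell and the picture viewer there is one more tool, called after "Emit:" by a JSON object that holds its "name" and its "arguments", one argument or row to a line. move_arm: Moves the arm, as the interface text tells. Its arguments: {"type":"object","properties":{"deltas":{"type":"array","items":{"type":"array","items":{"type":"number"}}},"claw":{"type":"number"},"squeeze":{"type":"number"}},"required":["deltas"]}

```bash
mkdir -p pics; ls
cat > h.py <<'E'
import numpy as np, cv2
from station import arm
from scipy.spatial.transform import Rotation as R
def save(n,im,crop=None,s=1):
    if crop: a,b,c,d=crop; im=im[b:d,a:c]
    im=cv2.resize(im,None,fx=s,fy=s,interpolation=cv2.INTER_CUBIC)
    cv2.imwrite(f'pics/{n}.png',im[:,:,::-1])
def camT(name,st=None):
    c=arm.calibration(name)
    if 'T' in c: return np.array(c['intrinsics']),np.array(c['T']),c
    st=st or arm.get_state(); T=np.eye(4); T[:3,:3]=R.from_euler('xyz',st['ee_rot']).as_matrix() if len(st['ee_rot'])==3 else st['ee_rot']
    T[:3,3]=st['eef_pos']; return np.array(c['intrinsics']),T@np.array(c['mount']),c
def ray(name,uv,st=None):
    K,T,c=camT(name,st); d=np.linalg.inv(K)@[uv[0],uv[1],1]; d=np.array([d[0],-d[1],-d[2]])
    return T[:3,3],T[:3,:3]@d
def at_z(name,uv,z,st=None):
    o,d=ray(name,uv,st); return o+d*(z-o[2])/d[2]
def proj(name,P,st=None):
    K,T,c=camT(name,st); p=np.linalg.inv(T)@np.r_[P,1]; q=K@[p[0],-p[1],-p[2]]; return q[:2]/q[2]
E
python3 - <<'E'
from h import *
st=arm.get_state();print(st, arm.tcp_to_grasp)
for n in ['scene','top','wrist']:
    print(n,{k:np.round(v,4).tolist() if not isinstance(v,str) else v for k,v in arm.calibration(n).items()})
a=arm.grab_frame('scene');b=arm.grab_frame('top')
save('s1',a,s=1.25);save('t1',b,s=1.25)
for n in ['rotor','mixer','rest']:
    for c in ['scene','top']:
        print(n,c,[(np.round(d['xy']).tolist(),round(d['score'],2)) for d in arm.spot_in(n,c)])
for n in ['mixer','rotor','rest','pin_tip','plunger_tip','tall_mark','low_mark']:
    print(n,[(np.round(d['xy'],1).tolist(),round(d['score'],2)) for d in arm.spot_point(n,'top')])
E
```

```text
pics
{'t': 0.0, 'q': array([ 1.46507838e+00,  3.59376637e-01,  1.10705535e-02, -3.52259925e-04,
       -1.22407751e+00, -2.88088694e-01]), 'qd': array([ 3.98545421e-04,  1.53872645e-03,  2.96144235e-05,  5.40877456e-04,
        6.51474491e-04, -1.56168590e-04]), 'joint_efforts': array([-1.16601212e-03, -5.82713556e+01,  2.93051666e+01,  6.99746400e+00,
        6.97832205e-03, -1.57311024e-04]), 'eef_pos': array([0.25893533, 0.62315447, 0.40373378]), 'ee_rot': array([ 3.13997671e+00, -1.33517884e-04, -3.93926498e-01]), 'force': array([ 0.00823963,  0.16208158, -0.16617514]), 'moment': array([-0.00760851,  0.02296287, -0.04829485]), 'width': 0.0876653049451025} 0.1593
scene {'intrinsics': [[508.8642, 0.0, 321.3226], [0.0, 508.8642, 242.4242], [0.0, 0.0, 1.0]], 'T': [[0.468, -0.6625, 0.5849, 1.2081], [0.8837, 0.3584, -0.3011, -0.4152], [-0.0101, 0.6578, 0.7531, 1.0139], [0.0, 0.0, 0.0, 1.0]]}
top {'intrinsics': [[549.6399, 0.0, 325.1071], [0.0, 549.6399, 232.8323], [0.0, 0.0, 1.0]], 'T': [[-0.0124, 0.9858, -0.1676, 0.2302], [-0.9999, -0.0137, -0.0064, -0.0476], [-0.0086, 0.1675, 0.9858,
[... 459 characters left out ...]
scene [([410.0, 233.0], 0.83)]
mixer top [([239.0, 226.0], 0.83)]
rest scene [([302.0, 334.0], 0.83), ([335.0, 212.0], 0.58), ([274.0, 292.0], 0.56)]
rest top [([377.0, 176.0], 0.97), ([285.0, 291.0], 0.75), ([386.0, 236.0], 0.6)]
mixer [([243.4, 227.3], 0.87), ([469.6, 242.1], 0.58)]
rotor [([502.5, 315.6], 0.9), ([395.3, 302.5], 0.86), ([383.3, 228.2], 0.84)]
rest [([376.4, 176.2], 0.82), ([380.9, 229.3], 0.75), ([285.3, 289.4], 0.71)]
pin_tip [([412.2, 234.1], 0.89), ([426.1, 276.5], 0.63), ([521.9, 344.2], 0.61)]
plunger_tip [([355.0, 328.8], 0.41), ([349.5, 222.4], 0.39), ([481.9, 287.3], 0.35)]
tall_mark [([209.6, 223.5], 0.75)]
low_mark [([267.9, 218.1], 0.72), ([471.8, 176.2], 0.42)]
```

View pics/t1.png

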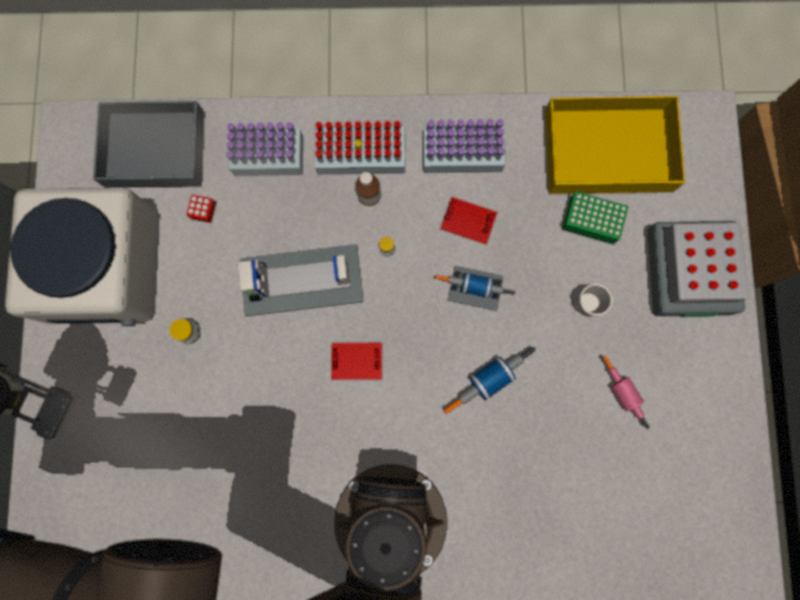

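View pics/s1.png

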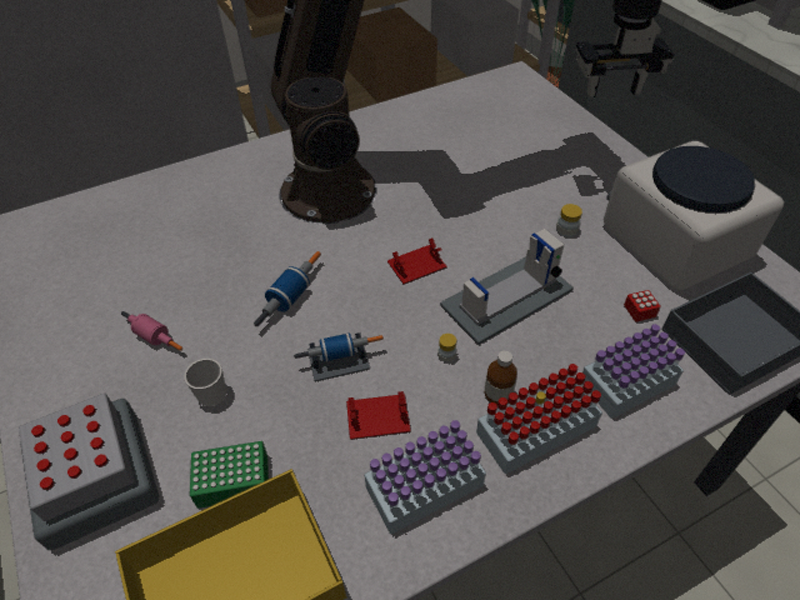

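The top picture (pixels of the 800-wide view) shows three candidate rollers:
- small blue roller on a dark rest at (478,285), orange plunger to the left at (437,278), pin at (513,292)
- larger blue roller lying loose at (493,377)
- pink roller at (627,392)

The first fits, as it is the smaller blue one and sits on the dark rest. The rests at (469,220) and (357,361) are red, so they are not meant. The mixer is at (300,280), with the tall tower on the left at (252,280).

Run:
```python
from h import *
b=arm.grab_frame('top')
save('t2',b,(180,180,430,280),3.2)
for n,uv,z in [('pin',(412.2,234.1),.04),('plg',(349.5,222.4),.04),('rot',(383.3,228.2),.04),('mix',(243.4,227.3),0),('tall',(209.6,223.5),.077),('low',(267.9,218.1),.077),
  ('bigpin',(426,276.5),.04),('bigpl',(355,328.8),.04)]:
    print(n,np.round(at_z('top',uv,z),4))
m=arm.masks_of('mixer','top')[0]['pixels'].astype(np.uint8)
c=max(cv2.findContours(m,0,1)[0],key=cv2.contourArea)
print(cv2.minAreaRect(c))
for n in ['reagent','jar_a','cup','tips_box','cap_block']:
    print(n,[(np.round(at_z('top',d['xy'],0.04)[:2],3).tolist(),round(d['score'],2)) for d in arm.spot_in(n,'top')][:3])
```

```text
pin [ 0.4692 -0.2701  0.04  ]
plg [ 0.5033 -0.1038  0.04  ]
rot [ 0.4863 -0.1937  0.04  ]
mix [0.5012 0.1866 0.    ]
tall [0.4985 0.263  0.077 ]
low [0.5107 0.1106 0.077 ]
bigpin [ 0.3558 -0.3019  0.04  ]
bigpl [ 0.2227 -0.1125  0.04  ]
((240.3615264892578, 223.61898803710938), (46.935157775878906, 97.0708999633789), 83.0189437866211)
reagent [([0.701, 0.04], 0.94), ([0.405, 0.433], 0.54), ([0.512, 0.197], 0.51)]
jar_a [([0.397, 0.431], 0.76), ([0.587, -0.004], 0.59), ([0.497, 0.187], 0.42)]
cup [([0.456, -0.439], 0.66), ([0.392, 0.429], 0.41)]
tips_box [([0.633, -0.446], 0.84), ([0.468, -0.19], 0.61)]
cap_block [([0.666, 0.408], 0.73)]
```

View pics/t2.png

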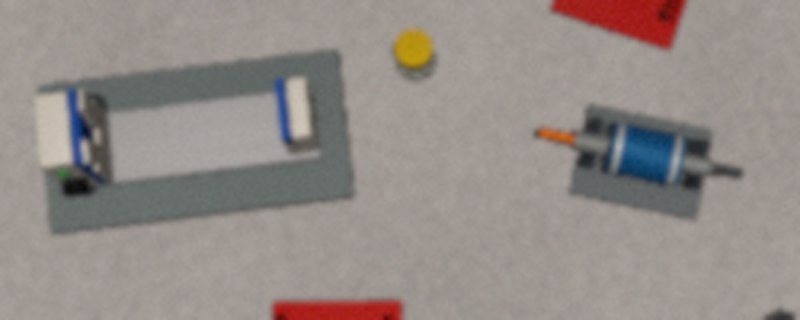

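The enlarged crop confirms the choice: a small blue roller with white bands, on the dark rest, with its plunger at (540,132) and pin at (740,172). Its measured length of 170 mm fits the 175 mm given. I'll move over it for a close look.

Emit:
{"name": "move_arm", "arguments": {
  "deltas": [
    [8,-40,0,0,0,-4],
    [8,-40,0,0,0,-4],
    [8,-40,0,0,0,-4],
    [8,-40,0,0,0,-4],
    [8,-40,0,0,0,-4]
  ],
  "claw": 0,
  "squeeze": 60
}}

```text
t: 1.52
eef_pos: [0.2991, 0.4214, 0.4046]
ee_rot: [-3.141, -0.0, -0.746]
force: [1.2, 0.4, 0.1]
width: 0.0876
```

Emit:
{"name": "move_arm", "arguments": {
  "deltas": [
    [25,-33,0,0,0,-4],
    [25,-33,0,0,0,-4],
    [25,-33,0,0,0,-4],
    [25,-33,0,0,0,-4],
    [25,-33,0,0,0,-4]
  ]
}}

```text
t: 1.93
eef_pos: [0.4246, 0.2565, 0.4053]
ee_rot: [-3.14, 0.001, -1.095]
force: [1.6, 1.9, -0.5]
width: 0.0874
```

Run:
```python
from h import *
st=arm.get_state();print(st['t'],np.round(st['eef_pos'],3),np.round(np.degrees(st['ee_rot']),1),np.round(st['q'],2))
for P in [(40,88),(337,52),(352,197),(53,233)]:
    print(np.round(at_z('top',(180+P[0]/3.2,180+P[1]/3.2),.012),4))
a=arm.grab_frame('wrist'); save('w1',a,s=1.0)
for n in ['mixer','tall_mark','low_mark']:
    print(n,[(np.round(d['xy'],1).tolist(),round(d['score'],2),np.round(at_z('wrist',d['xy'],0 if n=='mixer' else .077,st),4)) for d in arm.spot_point(n,'wrist')])
```

```text
1.9333 [0.425 0.256 0.405] [-179.9    0.   -62.7] [ 0.94  0.06 -0.37  0.   -1.14 -0.46]
[0.5563 0.3254 0.012 ]
[0.5843 0.0703 0.012 ]
[0.4579 0.0576 0.012 ]
[0.4306 0.3108 0.012 ]
mixer [([275.1, 110.0], 0.81, array([0.5105, 0.1819, 0.    ]))]
tall_mark [([234.7, 190.5], 0.59, array([0.5028, 0.2627, 0.077 ]))]
low_mark [([296.6, 10.1], 0.87, array([0.5168, 0.1088, 0.077 ]))]
```

View pics/w1.png

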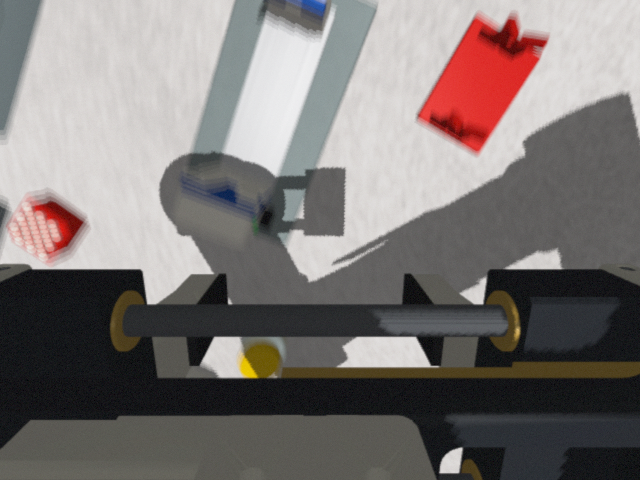

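Emit:
{"name": "move_arm", "arguments": {
  "deltas": [
    [10,-40,0,0,0,-4],
    [10,-40,0,0,0,-4],
    [10,-40,0,0,0,-4],
    [10,-40,0,0,0,-4],
    [10,-40,0,0,0,-4]
  ]
}}

```text
t: 2.55
eef_pos: [0.4738, 0.058, 0.405]
ee_rot: [-3.141, 0.0, -1.441]
force: [0.9, 0.3, -0.9]
width: 0.0875
```

Emit:
{"name": "move_arm", "arguments": {
  "deltas": [
    [2,-40,0,0,0,-4],
    [2,-40,0,0,0,-4],
    [2,-40,0,0,0,-4],
    [2,-40,0,0,0,-4],
    [2,-40,0,0,0,-3]
  ]
}}

```text
t: 2.97
eef_pos: [0.4841, -0.1422, 0.405]
ee_rot: [-3.141, 0.0, -1.773]
force: [1.6, 0.3, -0.7]
width: 0.0876
```

Emit:
{"name": "move_arm", "arguments": {
  "deltas": [
    [0,-20,-20,0,0,0],
    [0,-20,-20,0,0,0],
    [0,-10,-15,0,0,0],
    [0,0,0,0,0,0],
    [0,0,0,0,0,0]
  ]
}}

```text
t: 3.38
eef_pos: [0.4843, -0.191, 0.3491]
ee_rot: [3.14, -0.0, -1.772]
force: [-0.8, 0.7, 1.4]
width: 0.0878
```

Run:
```python
from h import *
st=arm.get_state();print(st['t'],np.round(st['eef_pos'],4),np.round(np.degrees(st['ee_rot']),2),np.round(st['force'],2))
a=arm.grab_frame('wrist'); save('w2',a,s=1.0)
for n in ['rotor','pin_tip','plunger_tip','rest']:
    print(n,[(np.round(d['xy'],1).tolist(),round(d['score'],2),np.round(at_z('wrist',d['xy'],0 if n=='rest' else .04,st),4)) for d in arm.spot_point(n,'wrist')])
hsv=cv2.cvtColor(a,cv2.COLOR_RGB2HSV)
m=cv2.inRange(hsv,(100,120,40),(125,255,255)); 
n,l,s,c=cv2.connectedComponentsWithStats(m)
i=1+np.argmax(s[1:,4]);print(s[i],c[i],np.round(at_z('wrist',c[i],.05,st),4))
```

```text
3.3833 [ 0.4843 -0.191   0.3491] [ 1.7989e+02 -2.0000e-02 -1.0152e+02] [-0.76  0.66  1.39]
rotor [([308.9, 229.5], 0.83, array([ 0.4886, -0.1913,  0.04  ])), ([532.8, 152.2], 0.76, array([ 0.294 , -0.2187,  0.04  ]))]
pin_tip [([446.7, 47.2], 0.9, array([ 0.356 , -0.3109,  0.04  ])), ([311.0, 131.0], 0.78, array([ 0.4701, -0.2716,  0.04  ]))]
plunger_tip [([610.9, 254.3], 0.73, array([ 0.2284, -0.1148,  0.04  ]))]
rest [([164.4, 261.3], 0.74, array([ 0.6425, -0.1783,  0.    ]))]
[ 482  106  108   96 5519] [540.1029172  160.34843269] [ 0.2945 -0.2126  0.05  ]
```

View pics/w2.png

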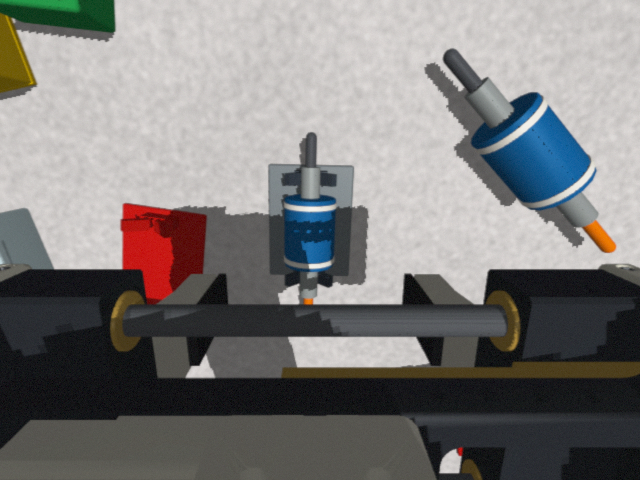

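Wrist view: our roller is at (310,232), with the pin end at (311,133) and the orange starting at (307,300). It lies along the tool axis. The big blue roller is off to the right at (540,160).

Run:
```python
from h import *
st=arm.get_state()
a=cv2.imread('pics/w2.png')[:,:,::-1].copy(); h=cv2.cvtColor(a,cv2.COLOR_RGB2HSV)
b=cv2.inRange(h,(100,120,40),(125,255,255)); b[:, :270]=0;b[:,350:]=0
rows=[(r,*np.nonzero(b[r])[0][[0,-1]]) for r in range(200,268,10) if b[r].any()]
print(rows)
o=cv2.inRange(h,(5,150,120),(18,255,255)); o[:,:290]=0;o[:,330:]=0;o[:280]=0;o[310:]=0
ys,xs=np.nonzero(o);print('orange',xs.mean(),ys.mean())
p=at_z('wrist',(311,133),.04,st);q=at_z('wrist',(xs.mean(),ys.mean()),.04,st)
d=(q-p)/np.linalg.norm(q-p);print(p,q,'yaw',np.degrees(np.arctan2(-d[0],d[1])),'origin',p+.083*d)
print('top dir',np.degrees(np.arctan2(-.0341,.1663)), proj('wrist',[.4843,-.191,.19],st))
```

```text
[(200, np.int64(285), np.int64(335)), (210, np.int64(285), np.int64(335)), (220, np.int64(284), np.int64(334)), (230, np.int64(285), np.int64(334)), (240, np.int64(284), np.int64(334)), (250, np.int64(285), np.int64(333)), (260, np.int64(291), np.int64(328))]
orange 308.05882352941177 301.3529411764706
[ 0.47192861 -0.26989126  0.04      ] [ 0.50490319 -0.12299284  0.04      ] yaw -12.651587616230556 origin [ 0.49010742 -0.1889065   0.04      ]
top dir -11.587936616223708 [315.16850596 305.97699532]
```

Emit:
{"name": "move_arm", "arguments": {
  "deltas": [
    [4,1,-30,0,0,-1],
    [0,0,-40,0,0,0],
    [0,0,-40,0,0,0],
    [0,0,-30,0,0,0],
    [0,0,-8,0,0,0]
  ]
}}

```text
t: 4.05
eef_pos: [0.4865, -0.19, 0.198]
ee_rot: [3.136, -0.001, -1.79]
force: [-1.2, -0.2, -0.4]
width: 0.0883
```

Emit:
{"name": "move_arm", "arguments": {
  "deltas": [
    [0,0,0,0,0,0],
    [0,0,0,0,0,0],
    [0,0,0,0,0,0],
    [0,0,0,0,0,0],
    [0,0,0,0,0,0]
  ],
  "claw": 255,
  "squeeze": 20
}}

```text
t: 4.47
eef_pos: [0.4886, -0.1907, 0.2034]
ee_rot: [-3.138, 0.001, -1.79]
force: [0.3, -0.2, 0.4]
width: 0.0601
```

Emit:
{"name": "move_arm", "arguments": {
  "deltas": [
    [0,0,0,0,0,0],
    [0,0,0,0,0,0],
    [0,0,0,0,0,0],
    [0,0,0,0,0,0],
    [0,0,0,0,0,0]
  ],
  "squeeze": 60
}}

```text
t: 4.88
eef_pos: [0.4883, -0.1907, 0.2022]
ee_rot: [-3.141, 0.0, -1.79]
force: [-0.9, 1.6, 5.7]
width: 0.0423
```

Emit:
{"name": "move_arm", "arguments": {
  "deltas": [
    [0,0,0,0,0,0],
    [0,0,0,0,0,0],
    [0,0,10,0,0,0],
    [0,0,20,0,0,0],
    [0,0,30,0,0,0]
  ]
}}

```text
t: 5.3
eef_pos: [0.4864, -0.1906, 0.26]
ee_rot: [3.135, -0.001, -1.791]
force: [-0.3, -0.5, -3.9]
width: 0.0431
```

Emit:
{"name": "move_arm", "arguments": {
  "deltas": [
    [0,0,40,0,0,0],
    [0,0,30,0,0,0],
    [0,0,20,0,0,0],
    [0,0,0,0,0,0],
    [0,0,0,0,0,0]
  ]
}}

```text
t: 5.72
eef_pos: [0.4876, -0.1906, 0.3527]
ee_rot: [-3.14, 0.001, -1.79]
force: [-0.1, 0.3, -3.5]
width: 0.0425
```

Run:
```python
from h import *
st=arm.get_state();print(st['t'],np.round(st['eef_pos'],4),np.round(np.degrees(st['ee_rot']),2),np.round(st['force'],2),st['width'])
a=arm.grab_frame('wrist'); b=arm.grab_frame('scene')
save('w3',np.vstack([a[60:380,150:470], cv2.resize(b[180:340,180:340],(320,320))]) if 0 else np.hstack([a[60:380,150:470], cv2.resize(b[170:330,160:320],(320,320))]))
```

```text
5.7167 [ 0.4876 -0.1906  0.3527] [-1.7990e+02  5.0000e-02 -1.0258e+02] [-0.06  0.32 -3.52] 0.042495762035000266
```

View pics/w3.png

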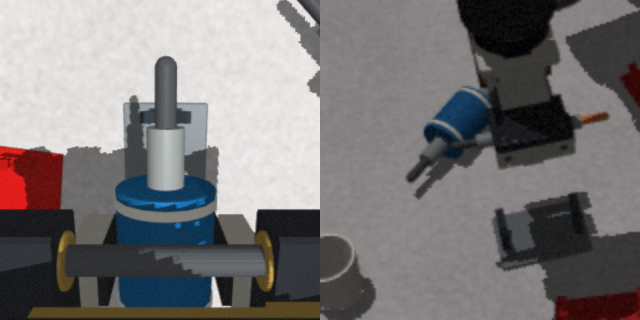

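The roller is held level and clear of the rest: pin up at (166,57) in the left half, rest empty in the right half. Next is a look above the mixer.

Emit:
{"name": "move_arm", "arguments": {
  "deltas": [
    [2,25,0,0,0,2],
    [3,39,0,0,0,2],
    [3,39,0,0,0,2],
    [3,39,0,0,0,2],
    [3,39,0,0,0,2]
  ]
}}

```text
t: 6.23
eef_pos: [0.5012, -0.0083, 0.3499]
ee_rot: [3.138, -0.001, -1.615]
force: [0.8, 0.6, -3.3]
width: 0.0426
```

Emit:
{"name": "move_arm", "arguments": {
  "deltas": [
    [3,39,0,0,0,2],
    [3,39,0,0,0,2],
    [2,39,0,0,0,2],
    [0,36,0,0,0,2],
    [0,20,0,0,0,1]
  ]
}}

```text
t: 6.65
eef_pos: [0.5096, 0.1665, 0.3498]
ee_rot: [3.139, -0.001, -1.455]
force: [0.6, -0.3, -3.6]
width: 0.0431
```

Emit:
{"name": "move_arm", "arguments": {
  "deltas": [
    [0,0,0,0,0,0],
    [0,0,0,0,0,0],
    [0,0,0,0,0,0],
    [0,0,0,0,0,0],
    [0,0,0,0,0,0]
  ]
}}

```text
t: 7.07
eef_pos: [0.5099, 0.1623, 0.3513]
ee_rot: [3.141, -0.0, -1.46]
force: [0.2, 0.2, -3.5]
width: 0.043
```

Run:
```python
from h import *
st=arm.get_state();print(st['t'],np.round(st['eef_pos'],4),np.round(np.degrees(st['ee_rot']),2),np.round(st['force'],2),st['width'])
a=arm.grab_frame('wrist'); b=arm.grab_frame('top')
save('w4',a[:320,100:500],s=2)
save('t4',b,(180,150,340,270),5)
for n in ['mixer','tall_mark','low_mark','pin_tip']:
    z={'mixer':0,'pin_tip':st['eef_pos'][2]-.1622}.get(n,.077)
    print(n,[(np.round(d['xy'],1).tolist(),round(d['score'],2),np.round(at_z('wrist',d['xy'],z,st),4)) for d in arm.spot_point(n,'wrist')])
```

```text
7.0667 [0.5099 0.1623 0.3513] [ 1.7995e+02 -3.0000e-02 -8.3650e+01] [ 0.22  0.16 -3.46] 0.042950832598781755
mixer []
tall_mark []
low_mark [([307.6, 170.5], 0.95, array([0.5203, 0.1104, 0.077 ]))]
pin_tip [([314.3, 114.7], 0.63, array([0.5187, 0.0799, 0.1891]))]
```

View pics/w4.png

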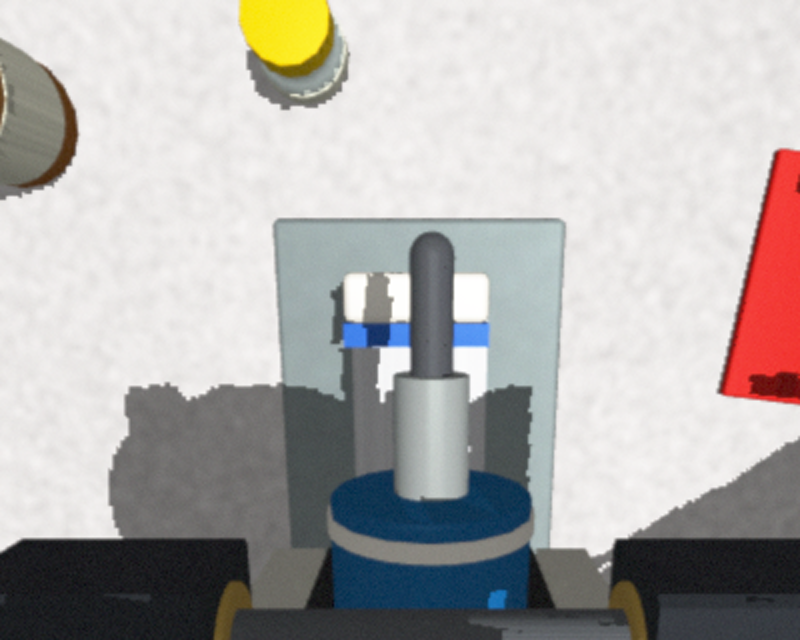

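Wrist view (crop pixels): the low tower's top spans x 344–489, with its inner edge at row 347. The plate's end edge runs (275,219)–(565,220), and the pin is at (432,233–375), about parallel to the mixer.

Run:
```python
from h import *
st=arm.get_state(); f=lambda u,v:(100+u/2,v/2)
W=lambda u,v,z:at_z('wrist',f(u,v),z,st)
tl,tr=W(275,219,.012),W(565,220,.012); print('plate end',tl,tr,np.linalg.norm(tl-tr),(tl+tr)/2, 'yaw',np.degrees(np.arctan2((tl-tr)[1],(tl-tr)[0])))
bl,br=W(291,548,.012),W(550,548,.012);print('sides yaw',[np.degrees(np.arctan2(-(b-t)[0],(b-t)[1])) for t,b in((tl,bl),(tr,br))])
il,ir=W(344,347,.092),W(489,347,.092);print('low inner edge',il,ir,(il+ir)/2,np.linalg.norm(il-ir),np.degrees(np.arctan2((il-ir)[1],(il-ir)[0])))
ol,orr=W(344,274,.092),W(489,274,.092);print('low outer',(ol+orr)/2)
za=.3513-.1622
p=W(432,233,za);q=W(432,376,za);e=W(432,497,za)
d=p-q;print('pin',p,q,e,'yaw',np.degrees(np.arctan2(d[0],-d[1])),np.linalg.norm(d))
```

```text
plate end [0.58872854 0.07048291 0.012     ] [0.46137932 0.05656539 0.012     ] 0.1281074604062192 [0.52505393 0.06352415 0.012     ] yaw 6.236887039240859
sides yaw [np.float64(5.947881697709702), np.float64(6.652588857504735)]
low inner edge [0.54499172 0.11492918 0.092     ] [0.49485084 0.1092845  0.092     ] [0.51992128 0.11210684 0.092     ] 0.05045760585170702 6.423115697000877
low outer [0.52252545 0.08787281 0.092     ]
pin [0.51834187 0.08119743 0.1891    ] [0.51513505 0.10943792 0.1891    ] [0.5121304 0.135898  0.1891   ] yaw 6.478418099232397 0.02842197756903184
```

View pics/t4.png

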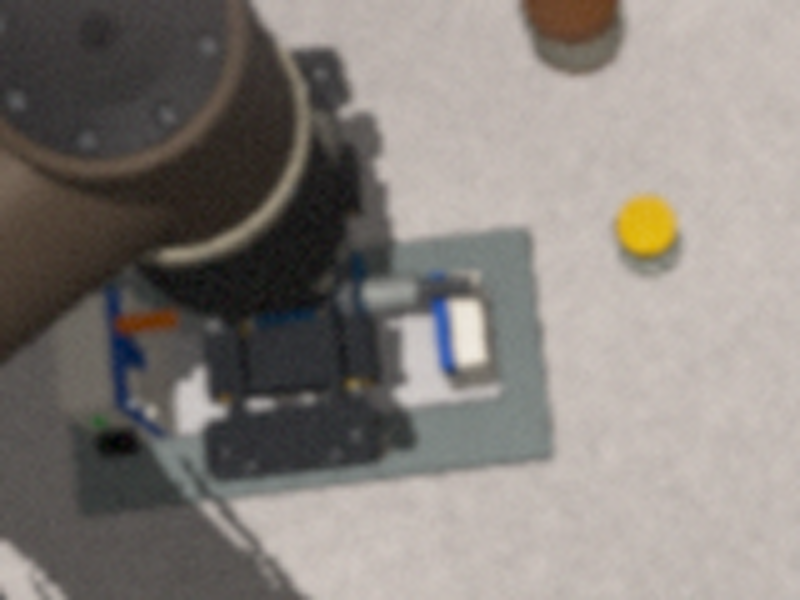

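The mixer's yaw is about 6.3°. The roller is parallel to it but 4.8 mm off in mixer x, and the head sits roughly 6 mm toward -y. I'll correct that and go down to just above the low tower.

Emit:
{"name": "move_arm", "arguments": {
  "deltas": [
    [5,-3.5,-20,0,0,0],
    [0,0,-30,0,0,0],
    [0,0,-20,0,0,0],
    [0,0,-11,0,0,0],
    [0,0,0,0,0,0]
  ]
}}

```text
t: 7.78
eef_pos: [0.5141, 0.1591, 0.268]
ee_rot: [3.137, -0.002, -1.459]
force: [-1.0, 0.5, -2.8]
width: 0.043
```

Emit:
{"name": "move_arm", "arguments": {
  "deltas": [
    [0,0,0,0,0,0],
    [0,0,0,0,0,0],
    [0,0,0,0,0,0],
    [0,0,0,0,0,0],
    [0,0,0,0,0,0]
  ]
}}

```text
t: 8.2
eef_pos: [0.5152, 0.1599, 0.2715]
ee_rot: [-3.14, 0.001, -1.458]
force: [-0.6, 0.2, -3.3]
width: 0.0428
```

Run:
```python
from h import *
st=arm.get_state();print(st['t'],np.round(st['eef_pos'],4),np.round(np.degrees(st['ee_rot']),2),np.round(st['force'],2),st['width'])
a=arm.grab_frame('wrist'); b=arm.grab_frame('scene')
save('w5',np.hstack([cv2.resize(a[100:340,200:440],(400,400)),cv2.resize(b[150:290,340:480],(400,400),interpolation=cv2.INTER_CUBIC)]))
```

```text
8.2 [0.5152 0.1599 0.2715] [-1.7992e+02  4.0000e-02 -8.3560e+01] [-0.56  0.21 -3.3 ] 0.042764015031733986
```

View pics/w5.png

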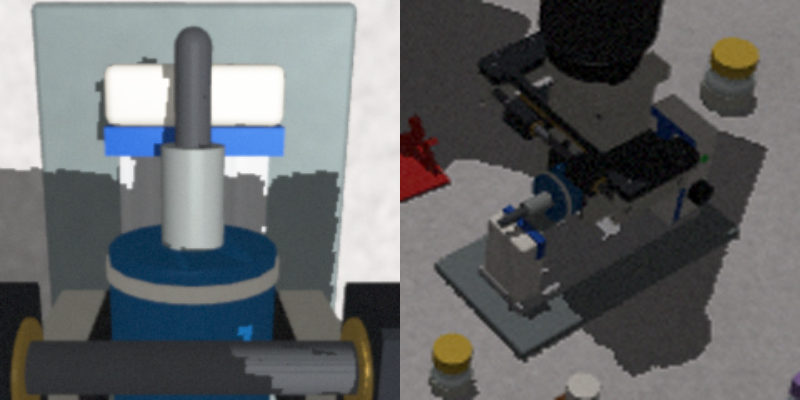

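The pin centre (193) matches the tower centre (194.5) to 0.3 mm, parallel and clear above the lip. Next I push along mixer +y until contact.

Emit:
{"name": "move_arm", "arguments": {
  "deltas": [
    [-0.3,3,0,0,0,0],
    [-0.3,3,0,0,0,0],
    [-0.3,3,0,0,0,0],
    [-0.3,2,0,0,0,0],
    [-0.2,0,0,0,0,0]
  ]
}}

```text
t: 8.72
eef_pos: [0.5136, 0.1713, 0.2706]
ee_rot: [-3.142, 0.0, -1.458]
force: [-0.0, 0.2, -3.0]
width: 0.0428
```

Emit:
{"name": "move_arm", "arguments": {
  "deltas": [
    [-0.2,2,0,0,0,0],
    [-0.2,2,0,0,0,0],
    [0,0,0,0,0,0],
    [0,0,0,0,0,0],
    [0,0,0,0,0,0]
  ]
}}

```text
t: 9.13
eef_pos: [0.5131, 0.1745, 0.2705]
ee_rot: [3.141, -0.0, -1.459]
force: [-0.0, -2.6, -2.5]
width: 0.0428
```

Emit:
{"name": "move_arm", "arguments": {
  "deltas": [
    [-0.2,2,0,0,0,0],
    [-0.2,2,0,0,0,0],
    [0,0,0,0,0,0],
    [0,0,0,0,0,0],
    [0,0,0,0,0,0]
  ]
}}

```text
t: 9.55
eef_pos: [0.5127, 0.1787, 0.2705]
ee_rot: [3.141, -0.0, -1.458]
force: [-0.1, -5.4, -2.8]
width: 0.043
```

Emit:
{"name": "move_arm", "arguments": {
  "deltas": [
    [-0.2,2,0,0,0,0],
    [-0.2,2,0,0,0,0],
    [-0.2,2,0,0,0,0],
    [-0.2,2,0,0,0,0],
    [0,0,0,0,0,0]
  ]
}}

```text
t: 9.97
eef_pos: [0.5118, 0.1865, 0.2705]
ee_rot: [3.141, -0.001, -1.458]
force: [0.5, -7.5, -3.9]
width: 0.0427
```

Emit:
{"name": "move_arm", "arguments": {
  "deltas": [
    [-0.2,2,0,0,0,0],
    [-0.2,2,0,0,0,0],
    [-0.1,1,0,0,0,0],
    [0,0,0,0,0,0],
    [0,0,0,0,0,0]
  ]
}}

```text
t: 10.38
eef_pos: [0.5113, 0.191, 0.2705]
ee_rot: [3.14, -0.002, -1.459]
force: [1.6, -8.9, -2.7]
width: 0.0429
```

Run:
```python
from h import *
st=arm.get_state();print(st['t'],np.round(st['eef_pos'],4),np.round(np.degrees(st['ee_rot']),2),np.round(st['force'],2),st['width'])
a=arm.grab_frame('wrist'); b=arm.grab_frame('scene')
save('w6',np.hstack([cv2.resize(a[100:340,200:440],(400,400)),cv2.resize(b[150:290,340:480],(400,400),interpolation=cv2.INTER_CUBIC)]))
```

```text
10.3833 [0.5113 0.191  0.2705] [ 1.7993e+02 -9.0000e-02 -8.3580e+01] [ 1.6  -8.93 -2.73] 0.0428525735423665
```

View pics/w6.png

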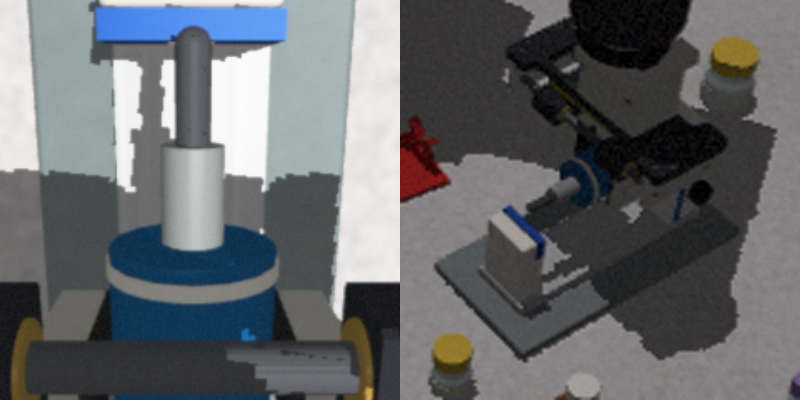

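Run:
```python
from h import *
st=arm.get_state(); f=lambda u,v:(200+u*.6,100+v*.6)
u=np.array([-.1097,.994,0])
za=st['eef_pos'][2]-.1622
p=at_z('wrist',f(193.5,26.5),za,st); e=at_z('wrist',f(191.5,41),.092,st)
print(p,e,(e-p)@u*1000, 'lateral',(p-e)@[.994,.1097,0]*1000)
```

```text
[0.51941373 0.1087132  0.10825571] [0.51958403 0.11118981 0.092     ] 2.443069603851005 lateral -0.44096382504181864
```

Emit:
{"name": "move_arm", "arguments": {
  "deltas": [
    [-0.1,1.5,0,0,0,0],
    [-0.1,1.5,0,0,0,0],
    [-0.1,1.5,0,0,0,0],
    [0,0,0,0,0,0],
    [0,0,0,0,0,0]
  ]
}}

```text
t: 10.9
eef_pos: [0.5109, 0.1952, 0.2704]
ee_rot: [3.14, -0.002, -1.459]
force: [1.6, -9.9, -2.8]
width: 0.043
```

Emit:
{"name": "move_arm", "arguments": {
  "deltas": [
    [-0.1,1,0,0,0,0],
    [0,0,-2,0,0,0],
    [0,0,-4,0,0,0],
    [0,0,-4,0,0,0],
    [0,0,-2,0,0,0]
  ]
}}

```text
t: 11.32
eef_pos: [0.5113, 0.1964, 0.2589]
ee_rot: [3.141, -0.001, -1.459]
force: [1.2, -11.6, 2.4]
width: 0.0431
```

Run:
```python
from h import *
st=arm.get_state();print(st['t'],np.round(st['eef_pos'],4),np.round(np.degrees(st['ee_rot']),2),np.round(st['force'],2),np.round(st['moment'],2))
a=arm.grab_frame('wrist')
save('w7',cv2.resize(a[100:340,200:440],(400,400)))
```

```text
11.3167 [0.5113 0.1964 0.2589] [ 1.7999e+02 -8.0000e-02 -8.3570e+01] [  1.22 -11.61   2.37] [-3.37 -0.44 -0.02]
```

View pics/w7.png

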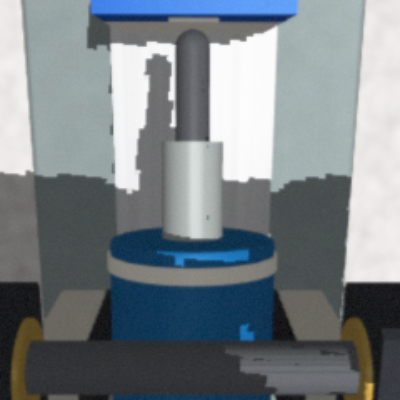

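The pin tip (row 30) is now clear inside the lip edge (row 20). The pin looks foreshortened though, so the roller seems to have pitched in the grip from plunger friction. I'll quantify that.

```bash
cat > pitch.py <<'E'
from h import *
from scipy.optimize import least_squares
def rows(tip,bd,pos,th,s,rot,za=.1622):
    """project pin tip (top silhouette ignored) and tube end for pitch th (pin-down +), slip s along axis"""
    T=R.from_euler('xyz',rot).as_matrix(); ax=T[:,0]  # tool x ~ towards pin
    st={'eef_pos':pos,'ee_rot':rot}
    d=ax*np.cos(th)+np.array([0,0,-1])*np.sin(th); up=np.array([0,0,1])*np.cos(th)+ax*np.sin(th)
    o=np.array(pos)+[0,0,-za]
    return [proj('wrist',o+d*(.083+s),st)[1], proj('wrist',o+d*(.055+s)+up*.0065,st)[1]]
E
python3 - <<'E'
from pitch import *
a=rows(0,0,[.5113,.1910,.2705],0,0,[3.140,-.002,-1.459]);print('pred w6',a)
st=arm.get_state()
f=lambda v:100+v*.6
for n in ['w6','w7']:
    im=cv2.imread(f'pics/{n}.png',0); print(n,im[:60:2,193].tolist(),im[130:160:2,193].tolist())
b6=np.array([f(26.5),f(144.5)])-a
m7=np.array([f(30),f(142)])-b6
r=least_squares(lambda x:np.array(rows(0,0,st['eef_pos'],x[0],x[1],st['ee_rot']))-m7,[0,0],x_scale=[.1,.01])
th,s=r.x;print('pitch deg',np.degrees(th),'slip mm',s*1e3,r.cost,'pin z',st['eef_pos'][2]-.1622-.083*np.sin(th))
E
```

```text
pred w6 [np.float64(115.08862166398113), np.float64(187.86930808637382)]
w6 [240, 234, 220, 179, 145, 140, 142, 141, 141, 140, 141, 140, 131, 96, 79, 81, 86, 84, 79, 95, 100, 105, 109, 111, 112, 110, 111, 111, 111, 111] [106, 105, 106, 107, 107, 107, 106, 106, 96, 119, 182, 207, 203, 205, 205]
w7 [144, 140, 141, 142, 143, 141, 138, 92, 71, 115, 137, 121, 114, 112, 99, 78, 80, 85, 89, 92, 97, 101, 106, 107, 108, 109, 110, 109, 107, 109] [112, 112, 113, 112, 115, 144, 207, 218, 221, 219, 220, 219, 220, 219, 220]
pitch deg 3.995032945345581 slip mm -0.25113351393720806 2.5243548967072378e-27 pin z 0.0906461223127798
```

Emit:
{"name": "move_arm", "arguments": {
  "deltas": [
    [0,0,-2,0,0,0],
    [0,0,-3,0,0,0],
    [0,0,-3,0,0,0],
    [0,0,0,0,0,0],
    [0,0,0,0,0,0]
  ]
}}

```text
t: 11.78
eef_pos: [0.5113, 0.1964, 0.2509]
ee_rot: [3.141, -0.001, -1.459]
force: [2.0, -10.4, 0.8]
width: 0.043
```

```bash
cat > fit.py <<'E'
import sys
from pitch import *
st=arm.get_state();print(st['t'],np.round(st['eef_pos'],4),np.round(np.degrees(st['ee_rot']),2),np.round(st['force'],2),np.round(st['moment'],2))
a=arm.grab_frame('wrist'); n=sys.argv[1]; c=cv2.resize(a[100:340,200:440],(400,400)); save(n,c)
g=cv2.cvtColor(c,cv2.COLOR_RGB2GRAY).astype(int); col=g[:,191:196].mean(1)
bd=100+np.argmax(np.diff(col[100:170:1],n=1)); tip=[i for i in range(5,70) if col[i]-col[i+2]>12]
print('boundary',bd,'tip dark edges',tip, col[10:60:2].astype(int).tolist())
if len(sys.argv)>2:
    tipv=float(sys.argv[2])
else: tipv=tip[-1]+1 if tip else 30
b6=np.array([100+26.5*.6,100+144.5*.6-.0])-rows(0,0,[.5113,.1910,.2705],0,0,[3.140,-.002,-1.459])
bdv=bd+ (142-float(141))
m=np.array([100+tipv*.6,100+bdv*.6])-b6
r=least_squares(lambda x:np.array(rows(0,0,st['eef_pos'],x[0],x[1],st['ee_rot']))-m,[0,0],x_scale=[.1,.01])
th,s=r.x;z=st['eef_pos'][2]-.1622
print('tip',tipv,'pitch deg',np.degrees(th),'slip mm',s*1e3,'pin z',z-.083*np.sin(th),'origin z',z,'plunger z',z+.069*np.sin(th))
E
python3 fit.py w8
```

```text
11.7833 [0.5113 0.1964 0.2509] [ 1.7998e+02 -8.0000e-02 -8.3590e+01] [  2.04 -10.42   0.8 ] [-3.33 -0.7  -0.03]
boundary 136 tip dark edges [7, 8, 9, 10, 17, 33, 34, 35] [97, 55, 97, 133, 132, 120, 112, 113, 112, 112, 113, 116, 107, 81, 79, 85, 91, 94, 97, 100, 101, 101, 100, 102, 102]
tip 36 pitch deg 11.051971685699463 slip mm 0.2879651675152893 pin z 0.07278384768719634 origin z 0.08869489193028934 plunger z 0.10192214557816184
```

The fit says the plunger is sticking in the groove at about 102 mm high while the pin end has swung down to about 73 mm, a pitch of 11°. I'll raise slightly to bring the pin to cup height, then feed the pin into the low cup as a pivot.

Emit:
{"name": "move_arm", "arguments": {
  "deltas": [
    [0,0,1,0,0,0],
    [0,0,1.5,0,0,0],
    [0,0,0,0,0,0],
    [0,0,0,0,0,0],
    [0,0,0,0,0,0]
  ]
}}

```text
t: 12.25
eef_pos: [0.5112, 0.1964, 0.2531]
ee_rot: [3.141, -0.001, -1.459]
force: [2.8, -8.8, -2.9]
width: 0.0429
```

```bash
python3 fit.py w9
python3 - <<'E'
import cv2,numpy as np
a=cv2.imread('pics/w8.png');b=cv2.imread('pics/w9.png')
cv2.imwrite('pics/w89.png',np.hstack([a,b]))
E
```

```text
12.25 [0.5112 0.1964 0.2531] [ 1.7996e+02 -8.0000e-02 -8.3600e+01] [ 2.77 -8.75 -2.91] [-3.3  -1.15 -0.1 ]
boundary 136 tip dark edges [8, 9, 10, 11, 18, 19, 31, 32] [126, 66, 73, 131, 135, 121, 114, 113, 114, 114, 113, 102, 79, 79, 85, 92, 91, 98, 101, 102, 103, 102, 102, 103, 103]
tip 33 pitch deg 9.157280828138354 slip mm 0.38784014874542255 pin z 0.0776423137707232 origin z 0.09085136073871669 plunger z 0.1018323756880125
```

Emit:
{"name": "move_arm", "arguments": {
  "deltas": [
    [0,0,-0.8,0,0,0],
    [0.2,-2,0,0,0,0],
    [0.2,-2,0,0,0,0],
    [0,0,0,0,0,0],
    [0,0,0,0,0,0]
  ]
}}

```text
t: 12.72
eef_pos: [0.5116, 0.1926, 0.2523]
ee_rot: [3.141, -0.001, -1.459]
force: [2.4, -8.3, -3.4]
width: 0.0431
```

Emit:
{"name": "move_arm", "arguments": {
  "deltas": [
    [0.2,-2,0,0,0,0],
    [0.1,-1,0,0,0,0],
    [0,0,0,0,0,0],
    [0,0,0,0,0,0],
    [0,0,0,0,0,0]
  ]
}}

```text
t: 13.13
eef_pos: [0.5119, 0.1898, 0.2522]
ee_rot: [3.141, -0.001, -1.459]
force: [3.4, -7.0, -4.5]
width: 0.0431
```

```bash
python3 fit.py w10
```

```text
13.1333 [0.5119 0.1898 0.2522] [ 1.7998e+02 -4.0000e-02 -8.3590e+01] [ 3.37 -7.04 -4.45] [-2.56 -0.89 -0.07]
boundary 136 tip dark edges [38, 39, 40, 41] [140, 140, 141, 140, 139, 141, 140, 140, 140, 139, 140, 138, 138, 139, 138, 108, 60, 62, 95, 102, 101, 102, 102, 100, 101]
tip 42 pitch deg 14.863483266246352 slip mm 0.17282806234262532 pin z 0.06873485713638616 origin z 0.09002575431800508 plunger z 0.10772541583043527
```

Run:
```python
import cv2,numpy as np
for n in ['w6','w7','w9','w10']:
    im=cv2.imread(f'pics/{n}.png')[:,:400]; h=cv2.cvtColor(im,cv2.COLOR_BGR2HSV)
    b=cv2.inRange(h,(100,150,80),(125,255,255)); b[80:]=0
    ys,xs=np.nonzero(b); 
    for r in (60,80,110):
        g=im[r].mean(1); d=[c for c in range(165,225) if abs(g[c]-g[c-2])>12]; print(n,r,d[:3],d[-3:], g[165:225:4].astype(int).tolist())
    print(n,'blue cols',xs.min(),xs.max(),'rows',ys.min(),ys.max())
```

```text
w6 60 [165, 173, 174] [221, 222, 224] [212, 216, 175, 66, 78, 91, 98, 112, 107, 96, 91, 88, 215, 222, 162]
w6 80 [173, 174, 175] [212, 213, 214] [245, 247, 219, 66, 78, 90, 99, 110, 110, 97, 91, 89, 244, 250, 250]
w6 110 [165, 173, 174] [211, 212, 213] [242, 246, 234, 72, 75, 89, 97, 109, 108, 98, 91, 96, 245, 249, 250]
w6 blue cols 95 284 rows 8 42
w7 60 [166, 167, 168] [210, 211, 212] [117, 237, 235, 74, 78, 91, 101, 112, 105, 98, 90, 138, 250, 251, 250]
w7 80 [168, 169, 170] [210, 211, 212] [111, 155, 235, 74, 78, 92, 103, 112, 104, 93, 89, 137, 250, 251, 251]
w7 110 [170, 171, 172] [210, 211, 212] [111, 113, 217, 74, 79, 91, 101, 114, 105, 97, 88, 156, 250, 251, 250]
w7 blue cols 91 295 rows 0 20
w9 60 [175, 176, 177] [210, 211, 212] [113, 112, 112, 64, 76, 90, 97, 105, 99, 98, 89, 157, 250, 251, 250]
w9 80 [176, 177, 178] [210, 211, 212] [114, 111, 111, 78, 74, 90, 98, 104, 101, 96, 88, 182, 250, 251, 250]
w9 110 [175, 176, 177] [210, 211, 212] [109, 111, 111, 62, 75, 89, 98, 109, 101, 96, 89, 180, 250, 251, 250]
w9 blue cols 86 298 rows 0 18
w10 60 [175, 176, 177] [211, 212, 221] [108, 109, 110, 61, 75, 86, 98, 104, 97, 94, 88, 92, 136, 137, 119]
w10 80 [175, 176, 177] [210, 211, 212] [109, 110, 110, 61, 74, 88, 97, 105, 98, 96, 86, 180, 249, 250, 249]
w10 110 [172, 173, 174] [210, 211, 212] [107, 109, 188, 90, 75, 88, 99, 106, 100, 93, 86, 179, 249, 250, 249]
w10 blue cols 85 300 rows 4 43
```

Emit:
{"name": "move_arm", "arguments": {
  "deltas": [
    [0.2,-2,0,0,0,0],
    [0.2,-1.5,0,0,0,0],
    [0,0,0,0,0,0],
    [0,0,0,0,0,0],
    [0,0,0,0,0,0]
  ]
}}

```text
t: 13.6
eef_pos: [0.5123, 0.1865, 0.2521]
ee_rot: [3.141, -0.0, -1.459]
force: [2.1, -6.5, -4.4]
width: 0.043
```

Emit:
{"name": "move_arm", "arguments": {
  "deltas": [
    [0,0,-2,0,0,0],
    [0,0,-2,0,0,0],
    [0,0,0,0,0,0],
    [0,0,0,0,0,0],
    [0,0,0,0,0,0]
  ]
}}

```text
t: 14.02
eef_pos: [0.5126, 0.1869, 0.2489]
ee_rot: [-3.14, 0.0, -1.458]
force: [0.8, -4.4, 2.6]
width: 0.0425
```

```bash
python3 fit.py w11
```

```text
14.0167 [0.5126 0.1869 0.2489] [-1.7993e+02  1.0000e-02 -8.3550e+01] [ 0.82 -4.39  2.6 ] [-2.23 -0.47 -0.18]
boundary 137 tip dark edges [10, 11, 12, 13, 14, 15, 49, 50, 51, 52] [228, 211, 170, 144, 140, 139, 140, 140, 140, 140, 140, 140, 139, 139, 138, 138, 138, 139, 140, 139, 136, 102, 73, 98, 103]
tip 53 pitch deg 21.24265702813322 slip mm 0.28106605609997987 pin z 0.05664175141200464 origin z 0.086714194388439 plunger z 0.11171417710378805
```

Emit:
{"name": "move_arm", "arguments": {
  "deltas": [
    [0,0,-1,0,0,0],
    [0,0,-1,0,0,0],
    [0,0,-1,0,0,0],
    [0,0,0,0,0,0],
    [0,0,0,0,0,0]
  ]
}}

```text
t: 14.48
eef_pos: [0.5127, 0.1873, 0.2465]
ee_rot: [-3.139, 0.001, -1.458]
force: [-0.6, -3.4, 6.4]
width: 0.043
```

Emit:
{"name": "move_arm", "arguments": {
  "deltas": [
    [0,0,-1,0,0,0],
    [0,0,-1,0,0,0],
    [0,0,0,0,0,0],
    [0,0,0,0,0,0],
    [0,0,0,0,0,0]
  ]
}}

```text
t: 14.9
eef_pos: [0.513, 0.1875, 0.2445]
ee_rot: [-3.139, 0.001, -1.457]
force: [0.4, -4.0, 6.7]
width: 0.0428
```

```bash
python3 fit.py w12
```

```text
14.9 [0.513  0.1875 0.2445] [-1.7984e+02  7.0000e-02 -8.3510e+01] [ 0.37 -3.96  6.68] [-1.69 -0.24 -0.03]
boundary 137 tip dark edges [5, 6, 7, 8, 46, 47, 48] [139, 139, 139, 139, 140, 141, 139, 140, 139, 139, 139, 140, 139, 139, 140, 140, 140, 139, 137, 106, 66, 95, 103, 104, 104]
tip 49 pitch deg 18.777365163101226 slip mm -0.18150931873164658 pin z 0.05562715267586926 origin z 0.08234416327809213 plunger z 0.1045546901642774
```

Emit:
{"name": "move_arm", "arguments": {
  "deltas": [
    [0,0,-1,0,0,0],
    [0,0,-1,0,0,0],
    [0,0,0,0,0,0],
    [0,0,0,0,0,0],
    [0,0,0,0,0,0]
  ]
}}

```text
t: 15.37
eef_pos: [0.5131, 0.1876, 0.2426]
ee_rot: [-3.138, 0.001, -1.457]
force: [1.0, -2.5, 6.2]
width: 0.0429
```

Emit:
{"name": "move_arm", "arguments": {
  "deltas": [
    [0,0,-1,0,0,0],
    [0,0,-1,0,0,0],
    [0,0,0,0,0,0],
    [0,0,0,0,0,0],
    [0,0,0,0,0,0]
  ]
}}

```text
t: 15.78
eef_pos: [0.5128, 0.1873, 0.2395]
ee_rot: [-3.14, 0.001, -1.458]
force: [5.3, -2.2, -4.0]
width: 0.043
```

```bash
python3 fit.py w13 | head -1
python3 - <<'E'
from h import *
import cv2
b=arm.grab_frame('scene'); c=cv2.imread('pics/w13.png')
s=cv2.resize(b[150:270,360:480],(400,400),interpolation=cv2.INTER_CUBIC)[:,:,::-1]
s=cv2.convertScaleAbs(s,alpha=1.8)
cv2.imwrite('pics/c13.png',np.hstack([c,s]))
E
```

```text
15.7833 [0.5128 0.1873 0.2395] [-1.7991e+02  5.0000e-02 -8.3560e+01] [ 5.27 -2.23 -3.97] [-1.26 -1.97 -0.25]
```

View pics/c13.png

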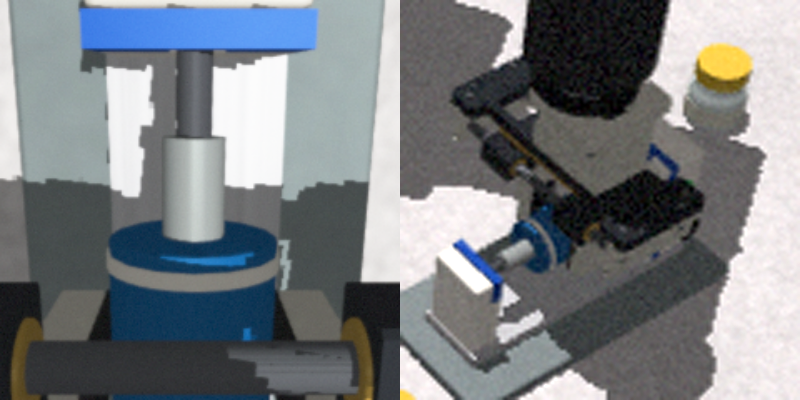

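The force dropped (Fz from +6 to -4 N, Fy to -2 N), so the plunger has popped into the cup. The last picture shows the pin at (194,50) under the low tower's lip, roughly centred and level. I'll ease it home before release.

Emit:
{"name": "move_arm", "arguments": {
  "deltas": [
    [0.5,0,-0.5,0,0,0],
    [0.5,-0.5,-0.5,0,0,0],
    [0.2,-0.9,0,0,0,0],
    [0,0,0,0,0,0],
    [0,0,0,0,0,0]
  ]
}}

```text
t: 16.3
eef_pos: [0.513, 0.1862, 0.2383]
ee_rot: [3.141, 0.001, -1.458]
force: [-4.0, 4.1, 0.9]
width: 0.0426
```

```bash
python3 fit.py w14
python3 - <<'E'
from h import *
b=arm.grab_frame('top')
for n in ['rotor','pin_tip','plunger_tip']:
  for c in ['top','wrist']:
    print(n,c,[(np.round(d['xy'],1).tolist(),round(d['score'],2),np.round(at_z(c,d['xy'],.075),4).tolist()) for d in arm.spot_point(n,c)])
E
```

```text
16.3 [0.513  0.1862 0.2383] [ 1.7999e+02  8.0000e-02 -8.3560e+01] [-4.    4.13  0.94] [ 1.28  1.24 -0.12]
boundary 139 tip dark edges [7, 8, 9, 10, 11, 51, 52, 53] [203, 147, 141, 142, 141, 140, 140, 140, 141, 141, 141, 141, 139, 138, 140, 139, 141, 140, 141, 140, 140, 136, 83, 75, 101]
tip 54 pitch deg 20.769712152092726 slip mm -0.5588423514242192 pin z 0.0466216743688205 origin z 0.07605453201880158 plunger z 0.10052281126999067
rotor top [([395.0, 301.1], 0.71, [0.2911, -0.2142, 0.075]), ([242.0, 219.3], 0.7, [0.5089, 0.1787, 0.075]), ([501.1, 316.7], 0.61, [0.2485, -0.4811, 0.075]), ([473.4, 243.4], 0.48, [0.4368, -0.4219, 0.075])]
rotor wrist [([313.1, 299.2], 0.78, [0.5135, 0.184, 0.075])]
pin_tip top [([425.7, 279.5], 0.91, [0.3451, -0.2946, 0.075]), ([518.5, 346.9], 0.62, [0.1731, -0.5197, 0.075]), ([272.3, 217.4], 0.53, [0.5128, 0.0993, 0.075])]
pin_tip wrist []
plunger_tip top [([481.2, 287.5], 0.53, [0.3228, -0.4353, 0.075]), ([357.7, 329.1], 0.44, [0.2221, -0.1177, 0.075]), ([206.6, 219.0], 0.37, [0.511, 0.2716, 0.075])]
plunger_tip wrist []
```

Run:
```python
from pitch import *
import cv2
def meas(n):
    g=cv2.cvtColor(cv2.imread(f'pics/{n}.png')[:,:400],cv2.COLOR_BGR2GRAY).astype(float); col=g[:,190:197].mean(1)
    w=g[:,190:197].mean(1); d=np.diff(w)
    bd=125+np.argmax(d[125:160]); td=205+np.argmin(d[205:255])
    def width(r): 
        dd=np.diff(g[r]); return 150+np.argmax(np.abs(dd[150:193])), 193+np.argmax(np.abs(dd[193:240]))
    return bd,td,width(100),width(200)
for n in ['w5','w6','w7','w8','w9','w10','w11','w12','w13','w14']: print(n,meas(n))
# predicted boundary/drum rows vs pitch
pos=[.513,.1862,.2383];rot=[3.141,.001,-1.458]
st={'eef_pos':pos,'ee_rot':rot}
T=R.from_euler('xyz',rot).as_matrix(); ax=T[:,0]
for deg in (-4,0,4,8,12):
    th=np.radians(deg); d=ax*np.cos(th)-np.array([0,0,1])*np.sin(th); up=np.array([0,0,1])*np.cos(th)+ax*np.sin(th)
    o=np.array(pos)-[0,0,.1622]
    v=lambda a,r:(proj('wrist',o+d*a+up*r,st)[1]-100)/.6
    print(deg,'tube end top',v(.055,.008),'tube/drum',v(.03,.008),'drum edge',v(.03,.022))
```

```text
w5 (np.int64(149), np.int64(247), (np.int64(167), np.int64(211)), (np.int64(165), np.int64(222)))
w6 (np.int64(147), np.int64(249), (np.int64(162), np.int64(211)), (np.int64(164), np.int64(222)))
w7 (np.int64(141), np.int64(237), (np.int64(174), np.int64(209)), (np.int64(164), np.int64(221)))
w8 (np.int64(136), np.int64(229), (np.int64(150), np.int64(208)), (np.int64(165), np.int64(221)))
w9 (np.int64(136), np.int64(229), (np.int64(150), np.int64(207)), (np.int64(165), np.int64(220)))
w10 (np.int64(136), np.int64(232), (np.int64(152), np.int64(208)), (np.int64(161), np.int64(221)))
w11 (np.int64(137), np.int64(229), (np.int64(150), np.int64(209)), (np.int64(164), np.int64(206)))
w12 (np.int64(137), np.int64(237), (np.int64(151), np.int64(211)), (np.int64(165), np.int64(207)))
w13 (np.int64(139), np.int64(241), (np.int64(150), np.int64(212)), (np.int64(164), np.int64(222)))
w14 (np.int64(139), np.int64(241), (np.int64(152), np.int64(212)), (np.int64(161), np.int64(222)))
-4 tube end top 150.30804638550177 tube/drum 250.92248998740928 drum edge 274.1098905982951
0 tube end top 145.25393539270402 tube/drum 245.98220864986195 drum edge 264.2840355634973
4 tube end top 141.54146051001018 tube/drum 241.67868458562126 drum edge 255.1552180759441
8 tube end top 139.09426530882115 tube/drum 238.0138748104005 drum edge 246.76907792821828
12 tube end top 137.83226879614145 tube/drum 234.984360105217 drum edge 239.159795387769
```

Pin and tube widths in the image are back to the level values, and Fy reversed when the pin bottomed. Both point to a level, seated roller. I'll relax the side load and open.

Emit:
{"name": "move_arm", "arguments": {
  "deltas": [
    [-0.5,0.5,0,0,0,0],
    [0,0,0,0,0,0],
    [0,0,0,0,0,0],
    [0,0,0,0,0,0],
    [0,0,0,0,0,0]
  ],
  "squeeze": 15
}}

```text
t: 17.12
eef_pos: [0.5128, 0.1862, 0.2383]
ee_rot: [-3.141, 0.001, -1.459]
force: [-2.0, 5.1, -1.0]
width: 0.0436
```

Emit:
{"name": "move_arm", "arguments": {
  "deltas": [
    [0,0,0,0,0,0],
    [0,0,0,0,0,0],
    [0,0,0,0,0,0],
    [0,0,0,0,0,0],
    [0,0,0,0,0,0]
  ],
  "claw": 0
}}

```text
t: 17.53
eef_pos: [0.5129, 0.1857, 0.2384]
ee_rot: [3.142, -0.0, -1.459]
force: [0.8, 0.9, 0.3]
width: 0.0713
```

Emit:
{"name": "move_arm", "arguments": {
  "deltas": [
    [0,0,0,0,0,0],
    [0,0,0,0,0,0],
    [0,0,0,0,0,0],
    [0,0,0,0,0,0],
    [0,0,0,0,0,0]
  ]
}}

```text
t: 17.95
eef_pos: [0.5129, 0.1859, 0.2384]
ee_rot: [-3.142, 0.0, -1.458]
force: [0.1, -0.0, 0.7]
width: 0.0876
```

```bash
python3 fit.py w15 | head -2
python3 - <<'E'
from h import *
print(arm.get_state()['width'])
def meas(n):
    g=cv2.cvtColor(cv2.imread(f'pics/{n}.png')[:,:400],cv2.COLOR_BGR2GRAY).astype(float); d=np.diff(g[:,190:197].mean(1))
    return 125+np.argmax(d[125:160]),205+np.argmin(d[205:255]),[193+np.argmax(np.abs(np.diff(g[r]))[193:240]) for r in (70,100,200)]
for n in ['w5','w9','w14','w15']: print(n,meas(n))
E
```

```text
17.95 [0.5129 0.1859 0.2384] [-180.      0.    -83.56] [ 0.1  -0.01  0.7 ] [ 0.03 -0.08  0.05]
boundary 142 tip dark edges [10, 11, 12, 13, 14, 53, 54, 55, 56] [216, 200, 162, 131, 129, 131, 129, 131, 130, 129, 128, 128, 130, 128, 130, 129, 128, 129, 129, 129, 128, 129, 122, 91, 75]
0.08749552698978137
w5 (np.int64(149), np.int64(247), [np.int64(211), np.int64(211), np.int64(222)])
w9 (np.int64(136), np.int64(229), [np.int64(208), np.int64(207), np.int64(220)])
w14 (np.int64(139), np.int64(241), [np.int64(234), np.int64(212), np.int64(222)])
w15 (np.int64(142), np.int64(244), [np.int64(234), np.int64(212), np.int64(224)])
```

Emit:
{"name": "move_arm", "arguments": {
  "deltas": [
    [0,0,10,0,0,0],
    [0,0,25,0,0,0],
    [0,0,35,0,0,0],
    [0,0,35,0,0,0],
    [0,0,35,0,0,0]
  ]
}}

```text
t: 18.42
eef_pos: [0.5126, 0.1856, 0.3807]
ee_rot: [-3.142, -0.0, -1.458]
force: [1.3, 0.4, -0.2]
width: 0.0877
```

Emit:
{"name": "move_arm", "arguments": {
  "deltas": [
    [-10,30,20,0,0,0],
    [-10,30,0,0,0,0],
    [-10,30,0,0,0,0],
    [0,0,0,0,0,0],
    [0,0,0,0,0,0]
  ]
}}

```text
t: 18.83
eef_pos: [0.4823, 0.2771, 0.3992]
ee_rot: [-3.141, 0.0, -1.456]
force: [0.4, 0.0, 0.4]
width: 0.0877
```

Run:
```python
from h import *
st=arm.get_state();print(st['t'],np.round(st['eef_pos'],4),np.round(np.degrees(st['ee_rot']),2),np.round(st['force'],2))
a=arm.grab_frame('wrist');b=arm.grab_frame('top');c=arm.grab_frame('scene')
for n,i in (('wrist',a),('top',b),('scene',c)): save('f_'+n,i)
for n in ['rotor','pin_tip','plunger_tip','low_mark','tall_mark']:
  for k in ['wrist','top','scene']:
    print(n,k,[(np.round(d['xy'],1).tolist(),round(d['score'],2),np.round(at_z(k,d['xy'],.075,st),4).tolist()) for d in arm.spot_point(n,k)])
# colour segments: orange/blue drum in scene & wrist near mixer
for k,im in (('wrist',a),('scene',c),('top',b)):
    h=cv2.cvtColor(im,cv2.COLOR_RGB2HSV)
    for nm,lo,hi in (('orange',(4,150,60),(16,255,255)),('blue',(98,120,40),(125,255,255))):
        n,l,s,ce=cv2.connectedComponentsWithStats(cv2.inRange(h,lo,hi))
        print(k,nm,[(s[i].tolist(),np.round(ce[i]).tolist()) for i in range(1,n) if s[i,4]>8][:8])
```

```text
18.8333 [0.4823 0.2771 0.3992] [-1.7997e+02  3.0000e-02 -8.3420e+01] [0.35 0.   0.41]
rotor wrist [([291.4, 109.8], 0.9, [0.5128, 0.181, 0.075])]
rotor top [([501.4, 317.0], 0.84, [0.2477, -0.4818, 0.075]), ([239.1, 221.7], 0.8, [0.5026, 0.1862, 0.075]), ([391.7, 303.1], 0.65, [0.2862, -0.2056, 0.075])]
rotor scene [([228.7, 231.6], 0.84, [0.3369, -0.2269, 0.075]), ([118.6, 260.7], 0.81, [0.2998, -0.4927, 0.075]), ([409.4, 219.8], 0.57, [0.518, 0.1929, 0.075])]
pin_tip wrist [([288.1, 2.3], 0.94, [0.523, 0.1029, 0.075])]
pin_tip top [([426.4, 277.4], 0.89, [0.3504, -0.2967, 0.075]), ([517.1, 342.4], 0.89, [0.1842, -0.517, 0.075]), ([270.0, 215.2], 0.62, [0.5188, 0.1054, 0.075])]
pin_tip scene [([381.3, 233.0], 0.91, [0.5224, 0.1059, 0.075]), ([97.0, 247.3], 0.87, [0.2321, -0.5294, 0.075]), ([203.0, 259.7], 0.77, [0.3929, -0.3138, 0.075])]
plunger_tip wrist [([293.4, 217.9], 0.54, [0.502, 0.2731, 0.075])]
plunger_tip top [([480.5, 287.7], 0.54, [0.3223, -0.4335, 0.075]), ([355.5, 330.5], 0.5, [0.2186, -0.1121, 0.075])]
plunger_tip scene [([434.3, 204.1], 0.54, [0.5019, 0.2822, 0.075])
[... 986 characters left out ...]
0, 195.0]), ([437, 202, 6, 20, 38], [439.0, 210.0]), ([399, 209, 20, 18, 217], [410.0, 217.0]), ([238, 215, 8, 7, 9], [242.0, 218.0]), ([218, 216, 27, 25, 374], [232.0, 226.0]), ([395, 217, 10, 15, 39], [400.0, 222.0]), ([376, 222, 14, 17, 57], [384.0, 229.0]), ([212, 232, 19, 14, 66], [222.0, 237.0])]
top orange [([290, 143, 12, 13, 68], [297.0, 150.0]), ([209, 220, 6, 3, 17], [212.0, 221.0]), ([482, 285, 8, 11, 32], [486.0, 290.0]), ([355, 320, 14, 10, 61], [362.0, 324.0])]
top blue [([266, 205, 4, 19, 39], [268.0, 213.0]), ([202, 208, 7, 26, 53], [204.0, 220.0]), ([230, 210, 17, 17, 223], [238.0, 218.0]), ([380, 288, 29, 28, 442], [394.0, 301.0]), ([377, 303, 11, 16, 23], [382.0, 311.0])]
```

Run:
```python
from h import *
st=arm.get_state(); u=np.array([-.1097,.994,0]); l=np.array([.994,.1097,0])
im=cv2.imread('pics/f_wrist.png')[:,:,::-1]; 
col=im[60:225,289:294].mean(1).astype(int); 
hv=cv2.cvtColor(im,cv2.COLOR_RGB2HSV)
print('col',[(60+i,c.tolist()) for i,c in enumerate(col) if i%2==0 and (i<20 or i>80)])
def edges(r,a,b):
    g=im[r].astype(int).sum(1); d=np.abs(np.diff(g)); return a+np.argmax(d[a:291]),291+np.argmax(d[291:b])
print('drum widths',[(r,edges(r,250,335)) for r in (80,90,110,130,140)],'tube',[(r,edges(r,275,310)) for r in (30,40,50,165,175,182)],'plunger',[(r,edges(r,280,302)) for r in (192,198,204)],'pin',[(r,edges(r,280,302)) for r in (18,20,22)])
K,T,_=camT('wrist',st)
for th in (-3,0,3,7):   # plunger-up deg, pivot pin tip
    t=np.radians(th); d=u*np.cos(t)+np.array([0,0,np.sin(t)]); up=np.array([0,0,np.cos(t)])-u*np.sin(t)
    pin=np.array([.5199,.1121,.075])-.008*u; o=pin+.083*d
    P=lambda y,r,x=0:proj('wrist',o+d*y+up*r+l*x,st)
    w=lambda y,x:abs(P(y,0,x)-P(y,0,-x))[0]
    print(th,'drum top ends',P(-.03,.022)[1].round(1),P(.03,.022)[1].round(1),'tube ends',P(-.055,.008)[1].round(1),P(.06,.008)[1].round(1),'mouth',P(.075,.0045)[1].round(1),'widths drum',w(-.02,.022).round(1),w(.02,.022).round(1),'tube',w(-.045,.008).round(1),w(.045,.008).round(1),'pl',w(.066,.0045).round(1),'x',P(-.05,0)[0].round(1),P(.065,0)[0].round(1))
```

```text
col [(60, [177, 183, 181]), (62, [177, 184, 181]), (64, [178, 184, 182]), (66, [176, 183, 181]), (68, [176, 183, 181]), (70, [95, 130, 164]), (72, [44, 124, 186]), (74, [105, 152, 200]), (76, [249, 249, 245]), (78, [251, 250, 247]), (142, [248, 248, 245]), (144, [251, 250, 248]), (146, [225, 234, 239]), (148, [75, 152, 214]), (150, [44, 117, 176]), (152, [157, 165, 168]), (154, [179, 185, 182]), (156, [178, 185, 183]), (158, [178, 185, 183]), (160, [177, 183, 182]), (162, [177, 183, 182]), (164, [176, 183, 180]), (166, [176, 183, 180]), (168, [176, 183, 180]), (170, [175, 183, 179]), (172, [177, 184, 181]), (174, [175, 182, 179]), (176, [175, 182, 179]), (178, [175, 182, 180]), (180, [175, 182, 180]), (182, [175, 182, 180]), (184, [174, 181, 179]), (186, [174, 180, 177]), (188, [234, 149, 90]), (190, [242, 137, 20]), (192, [242, 137, 24]), (194, [242, 137, 22]), (196, [242, 137, 25]), (198, [242, 137, 21]), (200, [242, 135, 15]), (202, [235, 129, 19]), (204, [124, 62, 11]), (206, [117, 57, 6]), (208, [119, 59, 11]), (210, [63, 44, 59]), (212, [10, 33, 75]), (214, [11, 34, 75]), (216,
[... 563 characters left out ...]
nt64(280), np.int64(296))), (198, (np.int64(290), np.int64(292))), (204, (np.int64(286), np.int64(296)))] pin [(18, (np.int64(284), np.int64(296))), (20, (np.int64(284), np.int64(296))), (22, (np.int64(284), np.int64(296)))]
-3 drum top ends 77.2 157.2 tube ends 44.5 190.2 mouth 205.8 widths drum 52.5 50.3 tube 19.6 17.8 pl 9.8 x 291.4 293.8
0 drum top ends 74.9 156.2 tube ends 43.4 191.1 mouth 207.5 widths drum 53.1 51.2 tube 19.8 18.2 pl 10.1 x 291.3 293.3
3 drum top ends 72.4 154.8 tube ends 42.2 191.6 mouth 208.7 widths drum 53.7 52.1 tube 19.9 18.6 pl 10.3 x 291.1 292.7
7 drum top ends 68.7 152.1 tube ends 40.4 191.5 mouth 209.6 widths drum 54.6 53.4 tube 20.1 19.2 pl 10.7 x 290.9 292.0
```

Run:
```python
from h import *
u=np.array([-.1097,.994,0])
for k in ('scene','top'):
  for th in (0,4,8):
    t=np.radians(th); d=u*np.cos(t)+np.array([0,0,np.sin(t)])
    pin=np.array([.5199,.1121,.075])-.008*u; o=pin+.083*d
    print(k,th,{y:proj(k,o+d*y/1e3).round(1).tolist() for y in (-60,0,60,70,80)})
im=cv2.imread('pics/f_scene.png')[190:245,365:455]
print('tube/pin mask via net')
arm.grab_frame('scene')
m=arm.masks_of('rotor','scene')
for q in m:
    ys,xs=np.nonzero(q['pixels']); 
    if 340<xs.mean()<480:
        v,c=cv2.fitLine(np.c_[xs,ys].astype(np.float32),2,0,.01,.01).ravel()[:2],(xs.mean(),ys.mean()); print(q['score'],len(xs),xs.min(),xs.max(),ys.min(),ys.max(),'slope',v[1]/v[0],c)
```

```text
scene 0 {-60: [387.6, 228.9], 0: [405.9, 219.1], 60: [423.7, 209.5], 70: [426.6, 208.0], 80: [429.5, 206.4]}
scene 4 {-60: [387.6, 228.5], 0: [406.1, 217.5], 60: [424.2, 206.8], 70: [427.1, 205.1], 80: [430.0, 203.3]}
scene 8 {-60: [387.6, 228.1], 0: [406.2, 216.0], 60: [424.4, 204.2], 70: [427.4, 202.3], 80: [430.4, 200.4]}
top 0 {-60: [261.8, 215.5], 0: [239.0, 218.3], 60: [216.2, 221.1], 70: [212.4, 221.5], 80: [208.6, 222.0]}
top 4 {-60: [261.7, 215.4], 0: [238.7, 217.9], 60: [215.5, 220.3], 70: [211.7, 220.8], 80: [207.8, 221.2]}
top 8 {-60: [261.7, 215.3], 0: [238.6, 217.4], 60: [215.1, 219.6], 70: [211.2, 219.9], 80: [207.3, 220.3]}
tube/pin mask via net
0.86 607 387 432 205 231 slope -0.5571017 (np.float64(408.001647446458), np.float64(218.4135090609555))
```

The scene camera agrees with a level, seated roller. The plunger centroid is at (428,207), where the level model gives (428,207.2) and a 4° pitch would give row 204. The roller mask's slope is -0.557, against -0.537 for level and -0.594 for 4°. I'm handing in.

```bash
python3 -c "
from h import *
print(arm.get_state()['t']);print(arm.job_done())"
```

```text
19.8333
the job is handed in; nothing more can be done
None
```

The small blue roller is fitted in the mixer and released, and the job was handed in at 19.8 s of the 51 s allowed. `job_done` reports no verdict, so the result rests on my own checks.

**What I did:**
- I gripped the roller by its drum, lifted it off the rest and lined it up with the mixer, which is turned about 6.3° with its head about 6 mm toward -y.
- I pressed the plunger about 23 mm into the tall groove; the wrist force along y peaked at about 11.6 N.
- While I was lowering it, the plunger stuck in the groove and the roller pitched about 10° in the grip. I fed the pin into the low cup first, then pushed down until the plunger popped into its cup.
- I then opened the gripper and moved clear.

**Last checks:**
- **Force:** the wrist force fell to zero after release, and the roller moved less than 1 mm.
- **Level:** the scene camera puts the plunger on the level, seated line to within 1 pixel. The roller's slope there is -0.557, against -0.537 for level and -0.594 for 4° of pitch.
- **Alignment:** the wrist camera shows drum and plunger centred on both towers to about 1 pixel.

**Checks that were weak or disagreed:**
- **Wrist rows:** the drum and tube sit 4–5 pixels off the model. I put that down to about 3 mm of error in my estimate of the head position.
- **Pitch fit:** this fit from the wrist image gave nonsense once the pin tip was hidden under the lip, so I ignored it there.
- **Bystanders:** I did not re-measure them at the end; the arm's path stayed clear of them.

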